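# Release the ratchet clamp

### The job

The food tin is shut in the ratchet clamp. Flip the pawl lever over to the side away from the tin, so that the pawl stays up off the teeth, and only then slide the jaw by its upright grip all the way back from the tin. Leave the tin standing in its place in the clamp and do not disturb the mug, the flat fish tin or the salt shaker.

Things in the scene. Friction and masses are not known exactly. Their poses are not given: they have to be found in the camera images.
- clamp: Ratchet clamp fixed to the worktop: wooden base 110 mm (x) by 320 (y) by 14 thick, y = -150 to +170 mm from the origin, which is on the underside, on the slide's line. Fixed jaw at the -y end, then the tin, the sliding jaw, its bar with saw teeth, and the pawl over the bar, all centred on x = 0. The jaw slides along y: +y opens, away from the tin. z up. Fixed parts up to 65 mm high.
- jaw (a joint): Travel of the sliding jaw along the clamp's +y in m: 0 = closed, 0.065 = end of travel, fully open. Starts at 0.001 to 0.010. Slides with about 2.5 N of friction and stays where left. With the pawl down it moves freely towards the tin, but at most 10 mm (a tooth) away from it before the pawl locks.
- jaw_grip (a point): Point in the sliding jaw's upright black grip, a block 24 mm (clamp x) by 18 mm (clamp y), from 40 to 120 mm above the worktop. The point is on its centre line, 100 mm above the worktop, at clamp y = -12 mm + jaw. The jaw's plate, 90 mm wide, 64 mm high, is just in front of it towards the tin. Axes as the clamp's.
- pawl (a joint): Pawl angle in rad about a level pin along the clamp's x, at clamp y = +105 mm, 56 mm above the worktop. About 0 to 0.25: down in the teeth, lever leaning towards the tin. 1.30: flipped over against its stop, lever leaning 46 degrees away from the tin, pawl off the teeth. No spring: it turns freely and its weight holds it on the side it leans to, falling over by itself past about 0.55.
- pawl_tip (a point): Centre of the black crossbar (14 mm thick, 36 mm long along clamp x) at the end of the pawl's lever (16 mm wide, 6 mm thick), 68 mm from its pin. Pawl down: at clamp y = +73 to +88 mm, 116 to 122 mm above the worktop; flipped: y = +154 mm, 103 mm high. At the start there are about 50 mm free between lever and jaw grip, above the toothed bar.
- food_tin: Round food tin, 75 mm across, 58 mm high, standing loose on the clamp's base between the two jaws (at about clamp y = -84 mm), its top 72 mm above the worktop. Origin at the centre of its underside.
- mug: Bystander: blue mug with a handle, 84 x 115 x 91 mm high, beyond the clamp. Origin at the centre of its underside.
- fish_tin: Bystander: flat oblong tin, 63 x 105 x 25 mm high, beside the fixed-jaw end of the clamp. Origin at the centre of its underside.
- salt_shaker: Bystander: round salt shaker, 44 mm across, 90 mm high, on the robot's side of the clamp. Origin at the centre of its underside.
Things that resemble listed ones, but are neither listed nor needed, are in the scene too. What is shaped like the food_tin but pink is not meant.

How it is judged:
By the outcome, as a careful person would: the job done as asked, in the order asked, and still so for the second after the job is handed in, with the robot touching nothing.
It also fails if it takes over 42 s, if anything falls off the work surface, if the arm or the gripper's body presses on something with over 40 N, if the wrist force passes 120 N, or if a joint passes its speed limit or range.

### The arm

A 6-joint arm with a two-finger parallel gripper is mounted at the origin on the work surface; the furniture and walls round the work are solid. World frame = base frame: x ahead of the robot, y to its left, z up, the work surface at z = 0. Lengths are in mm, angles in rad, forces in N, time in s.
With the tool pointing down it reaches from about 325 to 850 mm from the base axis. Payload 4.4 kg.
Tool frame: the origin (TCP) lies on the centre line of the jaws, within the pads' length; the fingertips stand 8 mm ahead of it and the grasp point (between the pads) lies 11 mm behind it; z points along the fingers, y is the line along which they close (so a half turn about z gives the same grasp; the last joint's range is limited). The gripper opens to 94 mm and grips with 3 to 60 N. Pads are 16 mm wide; open, the fingers measure 119 mm over their backs; the gripper's body (75 mm by 177 mm) begins 78 mm behind the grasp point.
Start: joints at [1.173, 0.207, 1.542, -0, 1.393, -0.15], TCP at [141.041, 557.436, 183.647] pointing down, gripper open.
Joint ranges: [-2.73, 2.73], [-0.86, 2.22], [0.23, 2.46], [-1.11, 4.25], [0.08, 2.63], [-2.82, 2.82]. Speed limits (rad/s): [2.79, 2.79, 3.14, 3.14, 3.14, 3.14].

### API

Orientations are given as a 3x3 rotation matrix whose columns are the frame's x, y, z axes.
In Python, from bench import robot, effector, kinematics, cams, ticket, finder, telemetry gives the robot as it stands. Calls block until the motion is done:
- robot.move_ptp(position, orientation): joint-space move of the TCP to a pose.
- robot.servo_line(position, feed=150, attitude=None, force_limit=None): straight line of the TCP; attitude=None keeps the orientation; feed is the mean speed in mm/s. With force_limit (N) it stops when the force on the tool has changed by that much, and returns True; else False.
- robot.move_j(angles): joint-space move.
- effector.gripper_to(opening, squeeze=None): finger opening in mm; squeeze is the grip in N (None keeps the last); returns when the fingers have stopped.
- robot.dwell(seconds).
- kinematics.ik(position, orientation): joint angles nearest the present ones, or None.
- cams.get_image(name): name is "scene" or "top" or "wrist"; returns the picture (480x640x3 uint8, blue, green, red); there is no depth.
- cams.get_calibration(name): a dict with "fovy" (degrees; the focal length in pixels is half the picture's height over the tangent of half this angle, whatever the lens; pixels are square), "cx", "cy" (the principal point, pixels), "R" (3x3) and "t" (3): a world point X has camera coordinates R X + t; the wrist camera has in their place "T_tool_cam" (4x4, takes a point from camera to tool coordinates, whose origin is the TCP and whose axes are the flange's). Camera axes: x right, y down, z forward; pixel columns grow to the right and rows downward; lengths in mm; the calibration is good to about 2 mm. A picture is of the moment at which its call begins: read the wrist's pose just before it. get_calibration takes no time and is no camera call.
A pose or a line that the arm cannot do raises robot.MotionError and nothing moves.
- ticket.close_job(): hands the job in; it is judged then, once.
Trained networks look in the newest picture that a camera, given by its name, has taken for a name from the list of things; names that differ only in an ending like _2 or _b are one class to them, and where a whole thing is asked for, a point or a joint stands for the part that bears it (a point fixed in the world has none). Each returns a list of dicts, best first, with "confidence" (0 to 1); they miss things now and then, are a little off and sometimes report something else, mostly with a low value. They report only what shows in the picture. A call takes as long as a camera call. They do not tell look-alikes from the thing itself.
- finder.cut_out(camera, query): "region" (480x640 bool, what is visible of it) and "extent" ([centre column, centre row, width, height] in pixels, round what is visible of it).
Readings, each from a call of its own:
- telemetry.get_t(): time.
- telemetry.get_q(): joint angles.
- telemetry.get_qd(): joint speeds.
- telemetry.get_tau(): joint torques, N m.
- telemetry.get_tcp_pos(): TCP position.
- telemetry.get_orientation(): TCP orientation.
- telemetry.get_force(): force on the tool from outside, world axes, zero at the start.
- telemetry.get_torque(): the same for the moment, N m.
- telemetry.get_grip_width(): finger opening in mm.
- telemetry.get_grasp_force(): force on a finger pad.
Only numpy, scipy, OpenCV 4.12 (cv2) and the standard library are available. Lean on these libraries where they do the work, as an engineer would, in place of code of your own. Each camera call takes 0.05 s, during which the arm holds its last target. There are 200 camera calls.

## Working session

There is one attempt and no reset: what is moved stays moved. The work goes in short steps, each a Python script; the robot and the scene stay as the last script left them, time stands still between calls to the robot, and variables do not carry over. Pictures are saved under pics/ and viewed, at most 10 in all, crops included, and the job is handed in when it is done.

```bash
mkdir -p pics; python3 - <<'E'
from bench import robot, effector, kinematics, cams, ticket, finder, telemetry
import cv2
for c in ["scene","top"]:
    im=cams.get_image(c); cv2.imwrite(f"pics/{c}1.png",im)
    k=cams.get_calibration(c); print(c,k)
    for q in ["clamp","jaw_grip","pawl_tip","food_tin"]:
        print(c,q,[(round(d["confidence"],2),[round(float(v)) for v in d["extent"]]) for d in finder.cut_out(c,q)][:4])
print(telemetry.get_orientation(),telemetry.get_t())
E
```

```text
scene {'fovy': 50.12471904939936, 'cx': 326.3457254126808, 'cy': 234.59380279380494, 'R': array([[ 0.71666788, -0.69720253,  0.01719843],
       [-0.33481753, -0.36558862, -0.86847117],
       [ 0.61178785,  0.61664706, -0.49544125]]), 't': array([-496.08650022,  233.25910768,  606.22773381])}
scene clamp [(0.94, [335, 286, 170, 150])]
scene jaw_grip [(0.65, [336, 284, 172, 154]), (0.63, [330, 272, 74, 78])]
scene pawl_tip [(0.92, [298, 237, 26, 56])]
scene food_tin [(0.92, [369, 306, 48, 64]), (0.61, [396, 251, 44, 52])]
top {'fovy': 50.137508366179084, 'cx': 329.7933048256313, 'cy': 235.90453011903833, 'R': array([[ 0.02413475, -0.99957439, -0.01638753],
       [-0.990703  , -0.02171881, -0.13429766],
       [ 0.13388459,  0.01947641, -0.99080552]]), 't': array([-110.24231153,  584.32600816,  931.87335145])}
top clamp [(0.88, [354, 254, 174, 67])]
top jaw_grip [(0.58, [354, 256, 57, 47])]
top pawl_tip [(0.54, [313, 246, 28, 17])]
top food_tin [(0.94, [408, 261, 48, 40]), (0.9, [364, 173, 44, 43])]
[[-9.69464926e-01  2.45230005e-01 -4.10649484e-05]
 [ 2.45230008e-01  9.69464917e-01 -1.29830055e-04]
 [ 7.97280176e-06 -1.35936042e-04 -9.99999991e-01]] 0.5
```

View pics/scene1.png

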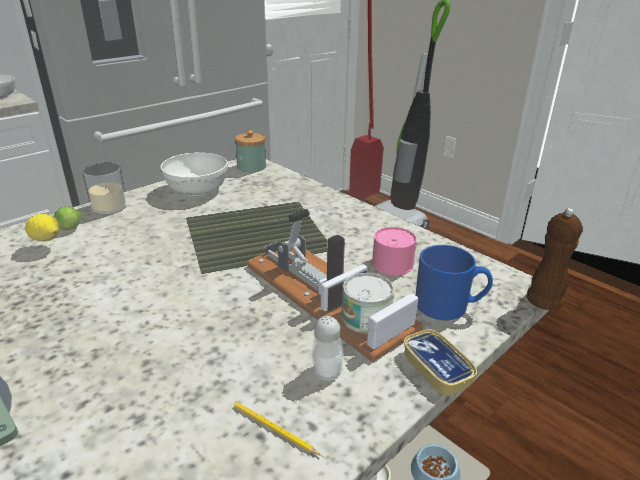

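View pics/top1.png

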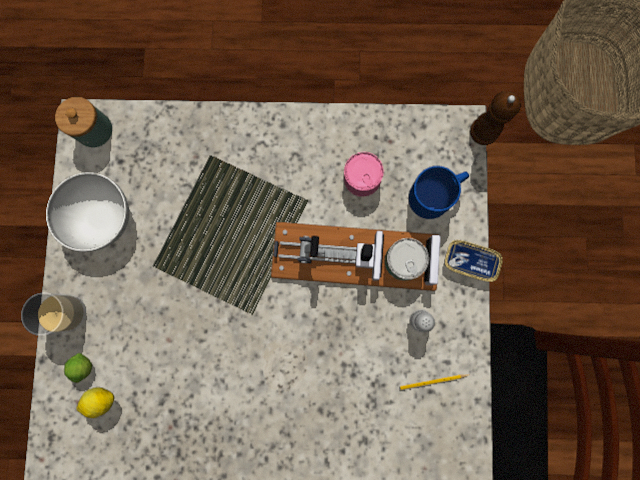

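The top view shows the clamp lying at about (272–438, 223–291), with its fixed jaw at the right (434,258). The black grip is at (367,252) and the pawl crossbar at (314,246). Tin candidates are the pale one in the clamp at (408,259) and the pink look-alike at (364,173); the pale one is meant. The scene view shows the crossbar at (298,215) and the grip top at (336,238).

```bash
python3 - <<'E'
import cv2,numpy as np
a=cv2.resize(cv2.imread("pics/top1.png")[215:300,262:452],None,fx=4,fy=4,interpolation=cv2.INTER_CUBIC)
cv2.imwrite("pics/crop_top.png",a)
a=cv2.resize(cv2.imread("pics/scene1.png")[200:350,240:430],None,fx=4,fy=4,interpolation=cv2.INTER_CUBIC)
cv2.imwrite("pics/crop_scene.png",a)
E
```

```text
(no output)
```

View pics/crop_top.png

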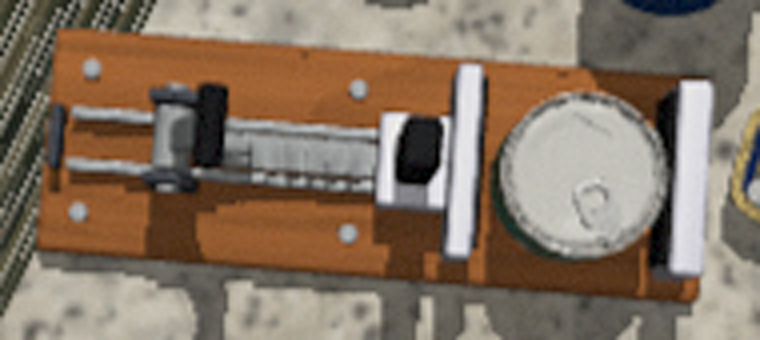

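View pics/crop_scene.png

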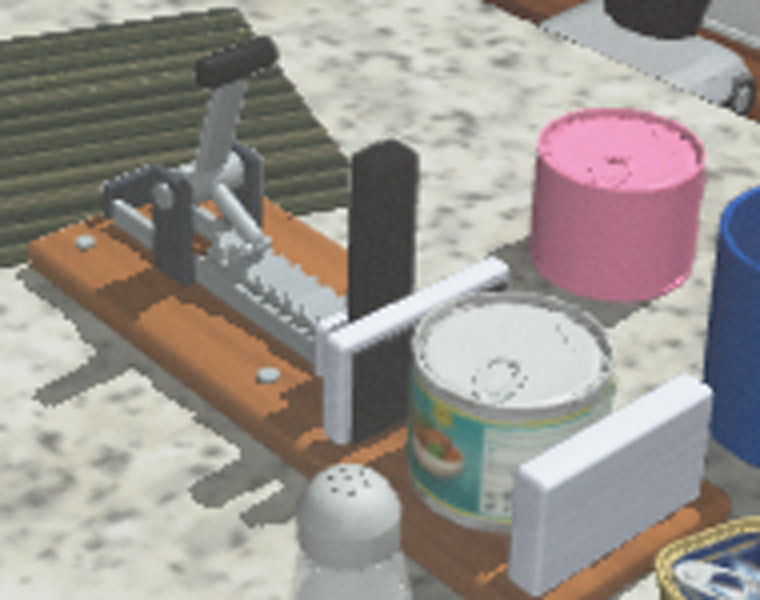

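```bash
cat > h.py <<'E'
import numpy as np
from bench import robot, effector, kinematics, cams, ticket, finder, telemetry
def proj(cam,X):
    k=cams.get_calibration(cam); f=240/np.tan(np.radians(k["fovy"])/2)
    p=k["R"]@X+k["t"]; return np.array([k["cx"]+f*p[0]/p[2],k["cy"]+f*p[1]/p[2]])
def Rz(a): c,s=np.cos(a),np.sin(a); return np.array([[c,-s,0],[s,c,0],[0,0,1.]])
def W(P,x,y,z): return Rz(P[2])@np.array([x,y,z])+np.array([P[0],P[1],0])
E
python3 - <<'E'
from h import *
from scipy.optimize import least_squares
def pts(p):
    a=p[4]-.497; ty,tz=105+68*np.sin(a),56+68*np.cos(a)
    return [("top",(-55,170,14),(272,277)),("top",(55,170,14),(276.7,222.5)),("top",(-55,-150,14),(436,290)),
    ("scene",(-55,170,14),(247.5,260)),("scene",(55,-150,14),(422.5,325)),
    ("top",(0,ty,tz),(314.75,246.25)),("scene",(0,ty,tz),(299.2,215.5)),
    ("scene",(0,-12+p[3],120),(336.2,237)),("top",(0,-12+p[3],120),(367.5,250))]
f=lambda p:np.concatenate([proj(c,W(p,*X))-u for c,X,u in pts(p)])
s=least_squares(f,[500,0,0,5,.2],loss="soft_l1",x_scale=[10,10,.1,5,.1])
print(s.x,np.round(f(s.x).reshape(-1,2),1))
P=s.x
for n,z in [("grip",(0,-12+P[3],100)),("tip",(0,105+68*np.sin(P[4]-.497),119)),("pin",(0,105,56))]: print(n,W(P,*z))
E
```

```text
[ 5.51795957e+02 -1.57712732e+02 -6.23539868e-02  6.22089510e+00
  1.99687750e-01] [[-1.3  0.2]
 [-0.3 -1.6]
 [ 1.5  1.6]
 [-0.9  0. ]
 [ 2.7 -1. ]
 [-0.  -0.1]
 [ 0.3 -0.3]
 [ 0.1  0.3]
 [-0.2  0.7]]
grip [ 551.43583993 -163.48060593  100.        ]
tip [557.09755338 -72.79877115 119.        ]
pin [558.33888355 -52.91678694  56.        ]
```

The crops confirm the choice: the grip stands just behind the white plate at scene (336,237), the crossbar is at (299,215) with the lever leaning towards the tin, and the pale tin is in the clamp. Next I flip the pawl with closed fingers from the tin side.

```bash
cat >> h.py <<'E'
P=[551.8,-157.7,-0.0624]
def att():
    R=Rz(P[2]); best=None
    for s in (1,-1):
        y=s*R[:,0]; z=np.array([0,0,-1.]); O=np.column_stack([np.cross(y,z),y,z])
        q=kinematics.ik(W(P,0,54,230),O)
        if q is not None:
            d=abs(np.array(q)-telemetry.get_q()).max()
            if best is None or d<best[0]: best=(d,O)
    return best[1]
E
python3 - <<'E'
from h import *; import cv2
effector.gripper_to(0)
O=att(); robot.move_ptp(W(P,0,54,230),O)
print(robot.servo_line(W(P,0,54,104),feed=150,force_limit=15),telemetry.get_force())
print(robot.servo_line(W(P,0,134,104),feed=70,force_limit=20),telemetry.get_tcp_pos(),telemetry.get_force())
robot.servo_line(W(P,0,120,104),feed=150); robot.servo_line(W(P,0,70,190),feed=200); robot.dwell(.2)
im=cams.get_image("scene"); print([(d["confidence"],d["extent"]) for d in finder.cut_out("scene","pawl_tip")],telemetry.get_t())
cv2.imwrite("pics/s2.png",cv2.resize(im[170:350,220:440],None,fx=3,fy=3))
E
```

```text
False [-0.2020085  -0.21075233 -0.17940093]
False [560.11773467 -24.31181757 103.89179248] [0.05858876 0.19136081 0.97713359]
[(0.9, [286.6, 226.5, 39.7, 40.4]), (0.53, [327.4, 345.5, 30.5, 66.7])] 8.1583
```

View pics/s2.png

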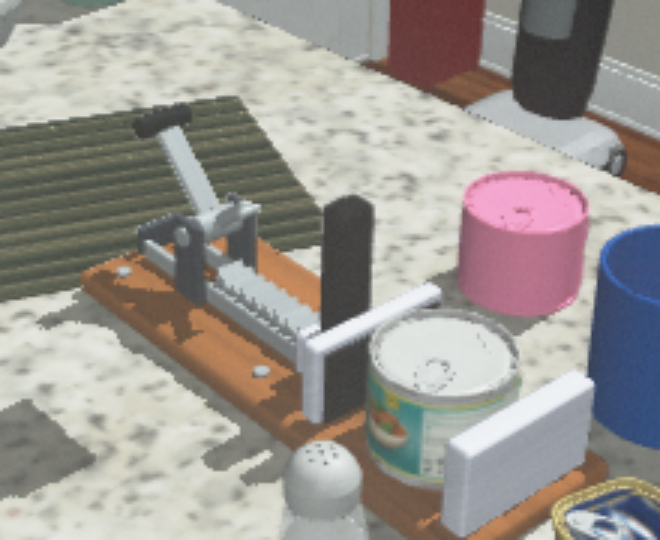

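The picture shows the lever leaning away from the tin, crossbar at scene (274,210), with the pawl off the teeth. The grip (336,238) and tin haven't moved. Next I grasp the grip and slide it.

```bash
python3 - <<'E'
from h import *; import cv2
print(proj("scene",W(P,0,154,103)))
O=telemetry.get_orientation(); g=-5.8
robot.servo_line(W(P,0,g,190),feed=200); effector.gripper_to(60)
print(robot.servo_line(W(P,0,g,92),feed=120,force_limit=15),telemetry.get_force())
effector.gripper_to(0,squeeze=20); print(telemetry.get_grip_width(),telemetry.get_force())
print(robot.servo_line(W(P,0,50,92),feed=60,force_limit=15),telemetry.get_force())
print(robot.servo_line(W(P,0,62,92),feed=25,force_limit=12),telemetry.get_force())
p=telemetry.get_tcp_pos(); print((Rz(P[2]).T@(p-[P[0],P[1],0])),telemetry.get_grip_width(),telemetry.get_t())
im=cams.get_image("scene"); cv2.imwrite("pics/s3.png",cv2.resize(im[170:350,220:440],None,fx=3,fy=3))
E
```

```text
[275.27107786 210.14139611]
False [ 1.28084071 -0.62909263  1.27336036]
24.08519960657825 [0.32913758 0.2009727  0.05014072]
False [0.28165194 2.01542412 3.78331624]
True [ 0.27636332 -1.66590568  1.68184603]
[-8.81092577e-03  5.47112768e+01  9.21415910e+01] 23.611668301440464 12.7917
```

View pics/s3.png

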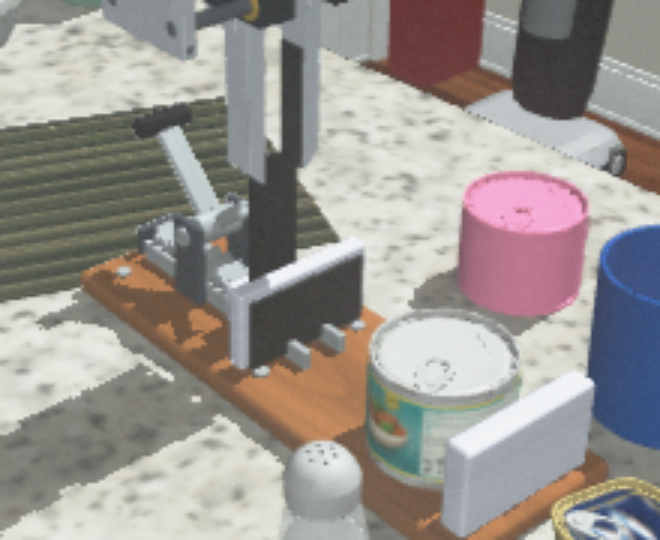

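The jaw is now well back at about (270,260) in the scene. The tin is in place and the pawl is still flipped. One firm confirming pull against the stop, then release and look.

```bash
python3 - <<'E'
from h import *; import cv2
effector.gripper_to(0,squeeze=40)
print(robot.servo_line(W(P,0,62,92),feed=25,force_limit=18))
p=telemetry.get_tcp_pos(); print((Rz(P[2]).T@(p-[P[0],P[1],0])),telemetry.get_force())
effector.gripper_to(60); robot.servo_line(W(P,0,(Rz(P[2]).T@(p-[P[0],P[1],0]))[1],240),feed=150); robot.dwell(.3)
im=cams.get_image("scene"); cv2.imwrite("pics/s4.png",cv2.resize(im[170:400,220:500],None,fx=2.5,fy=2.5)); print(telemetry.get_t())
for j in (53,50,45): print(j,proj("scene",W(P,0,j,120)))
E
```

```text
True
[2.97164134e-02 5.43514406e+01 9.21589566e+01] [-0.49789658 -1.35489305  2.19300767]
15.5917
53 [311.90144034 223.03879148]
50 [313.08983572 223.73564866]
45 [315.08317823 224.90451472]
```

View pics/s4.png

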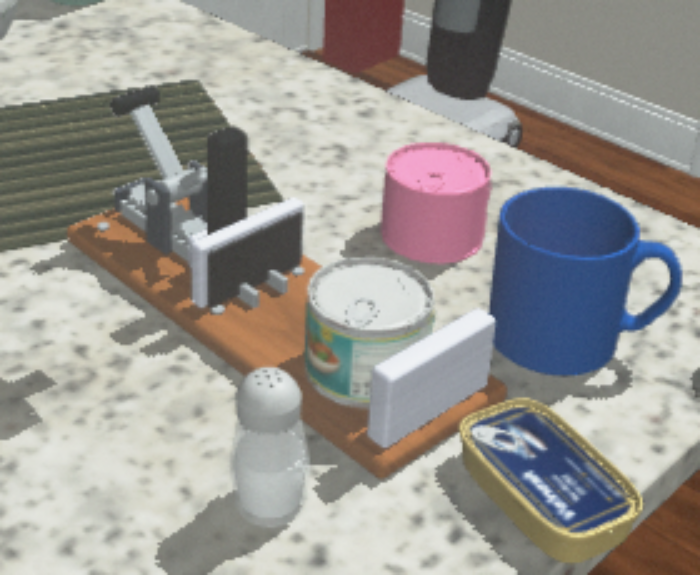

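The grip top is at scene (311,223), which matches full travel (predicted (312,223)). The pawl is flipped with its crossbar at (274,210). The tin and the bystanders are where they were.

```bash
python3 -c "
from h import *
print(ticket.close_job())"
```

```text
the job is handed in; nothing more can be done
None
```

The job is handed in: I flipped the pawl away from the tin first, then slid the jaw fully back to its stop, and the last picture shows the tin standing in place and the mug, fish tin and salt shaker undisturbed (about 16 s used).

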